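# Step the day marker on and lock it

### The job

The dessert cups are being dated with the white day marker on the counter: press its green step button, fully down and all the way up again each time, until the green face with five dots stands in the window; do not run past it and do not force the button. Then push the orange lock slide towards the button until it clicks fully home, and leave the three dessert cups where they stand.

Things in the scene. Friction and masses are not known exactly. Their poses are not given: they have to be found in the camera images.
- day_marker: white desk-top day marker, fixed to the counter, 104 deep (x) x 172 wide (y) x 88 mm high, with a sloped front; origin at the centre of its underside, x towards its back, y to its left as seen from its front, z up. Its flat top is 88 mm above the origin.
- window (a point): centre of the clear pane (66 x 28 mm) in the sloped front, facing forward and up at 45 degrees, red index marks left and right of it. One face of the seven-sided drum shows behind it; in order of stepping: white with one dot, yellow two, red three, blue four, green five, orange six, purple seven dots.
- drum (a joint): turn of the drum in rad, 0 at the one-dot face, growing 0.898 (2 pi / 7) a step: 3.590 is the green five-dot face. It cannot go back. One full stroke of the button brings up the next face; too short a one leaves the drum as it was or stuck between two faces; from there (it may also start so) the next full stroke takes it on to the next face and not beyond.
- button_guide (a point): centre of the top of the steel collar (52 mm across, on the marker's top, at its right rear) in which the green step button moves straight down. The button's round cap is 41 mm across; its top stands 25 to 35 mm above this point when up: the cap is set to a different height each time and must be found by touch or sight.
- step_button (a joint): depth of the step button in m: 0 up; from 0.015 a rubber buffer meets it, the hard stop is at 0.019. It steps only beyond 0.014, and is ready again only when released to under 0.003; it springs up by itself. Resistance: 2 N at first, 4 to 6 N at 5 mm where the ratchet bites, about 3 N from there, then on the buffer 4 N more per mm: 10 to 15 N is ample, over 40 N is forcing it.
- lock_tab (a point): centre of the upright tab (34 mm along the marker's x, 14 mm along its y, 20 mm high, its foot 1.5 mm above the marker's top) of the orange lock slide on the marker's top; it moves with the slide. Its pushing face is the one away from the button, 7 mm from this point along the marker's +y.
- lock_slide (a joint): how far the lock slide is pushed towards the button (along the marker's -y), in m: 0 to 0.010 at the start, 0.030 fully home at its end stop. It runs with about 1 N; at 0.018 to 0.025 a spring detent resists with about 5 N and then snaps it home. Home, it blocks the button, so that no step can be made any more.
- cup_a: lidded dessert cup with green and brown topping, 78 mm wide, 75 mm high, loose, to the marker's left; origin at the centre of its underside
- cup_b: lidded dessert cup with yellow topping, 78 mm wide, 82 mm high, loose, to the marker's left; origin at the centre of its underside
- cup_c: lidded dark dessert cup, 78 mm wide, 80 mm high, loose, to the marker's right; origin at the centre of its underside
Mind the look-alikes: they are no part of the job. Leave any pink look-alike of the day_marker alone.

How it is judged (in metres and radians):
On the way:
1. the green five-dot face stands in the window and the button is up, with the lock slide still open (value of joint drum between 3.45 and 3.73 rad and value of joint step_button below 0.003 m and value of joint lock_slide below 0.018 m), for 0.2 s.
At the end, for the whole second after the job is handed in: The green face with five dots stands in the window (drum at 3.59 rad, within 0.14), the button is up (pressed less than 3 mm), and the lock slide is home (beyond 27.5 of its 30 mm) (value of joint drum between 3.45 and 3.73 rad and value of joint step_button below 0.003 m and value of joint lock_slide above 0.0275 m); the robot touches nothing.
It fails at once if the drum is run past the five-dot face (value of joint drum above 4.15 rad).
It fails at once if the marker is forced: pressed or pushed with more than 40 N (contact force between any of the fingers, the arm and day_marker above 40 N).
It fails at once if a dessert cup is moved by more than 25 mm or tipped (distance of any of cup_a, cup_b, cup_c from where it was at the start of the episode above 0.025 m or angle between any of cup_a, cup_b, cup_c's own z axis and vertical above 0.3 rad).
It also fails if it takes over 51 s, if anything falls off the work surface, if the arm or the gripper's body presses on something with over 40 N, if the wrist force passes 120 N, or if a joint passes its speed limit or range.

### The arm

A 6-joint arm with a two-finger parallel gripper is mounted at the origin on a cart in front of the work surface, level with it; the furniture and walls round the work are solid. World frame = base frame: x ahead of the robot, y to its left, z up, the work surface at z = 0. Lengths are in m, angles in degrees, forces in N, time in s.
With the tool pointing down it reaches from about 0.15 to 0.775 m from the base axis. Payload 6.1 kg.
Tool frame: the origin (TCP) lies midway between the tips of the shut fingers; the grasp point (between the pads) lies 19 mm behind it; z points along the fingers, y is the direction in which the jaws open and shut (so a half turn about z gives the same grasp; the last joint's range is limited). The gripper opens to 85 mm and grips with 20 to 120 N. Pads are 22 mm wide; open, the fingers measure 114 mm over their backs; the gripper's body (76 mm by 85 mm) begins 54 mm behind the grasp point. The pads swing forward as they close: fully open they stand 13 mm farther back than shut.
Start: joints at [74.083, 7.208, -2.269, 80.523, 0, 90], TCP at [0.144, 0.505, 0.231] pointing down, gripper open.
Joint ranges: [-155.77, 155.77], [-54.66, 111.73], [-72.52, 77.12], [-102.08, 115.82], [-83.92, 84.16], [-180, 180]. Speed limits (degrees/s): [136.94, 136.94, 172.46, 180, 180, 180].

### API

Orientations are given as [roll, pitch, yaw] about the fixed x, y, z axes, in that order (R = Rz(yaw) Ry(pitch) Rx(roll)).
In Python, from station import env, snapshot gives the robot as it stands.
- The arm moves only by the tool jog_arm, never from a script. Its argument "targets" is a list of rows, each an object with "linear": the shift along the tool's x, y, z in m, a list of three; "twist": the turn, a rotation vector about the tool's x, y, z in rad, a list of three; "gripper": the closure, from -1 (fully open) to 1 (shut). A call has 1 to 10 rows; each row shifts and turns the commanded pose from where the row before left it, along the tool's axes as they then stand; what a row does not reach is not made up. A row lasts 1/8 s, in which the tool goes at most 62.5 mm and 10.7 degrees, less where a joint would pass 70% of its speed; a pose out of reach is approached as far as the arm can. A call with a gripper value outside its range is refused whole. The fingers move at their own pace and stop on an object; the grip force is fixed at half the most. Time passes only in rows, so rows that do not move let the fingers close. It gives the time, the measured TCP pose, the force and the opening at its end, in the units of the state.
- env.sense(): the state, without advancing time (a new reading comes with each control period).
- snapshot(name): name is "scene" or "top" or "wrist"; returns a dict with "color" (480x640x3 uint8, blue, green, red), "fx", "fy", "cx", "cy" (pixels), "position" and "attitude" of the camera in the world; the wrist camera has in their place "mount" (4x4, takes a point from camera to tool coordinates, whose origin is the TCP and whose axes are the flange's). Camera axes: x right, y down, z forward; pixel columns grow to the right and rows downward; lengths in m; the calibration is good to about 2 mm. The wrist camera is an equidistant fisheye: a pixel r from the principal point sees the ray r / f radians off the axis. A picture is of the moment at which its call begins: read the wrist's pose just before it. There is no depth.
- env.sign_off(): hands the job in, once; it reports no verdict.
The state is a dict: "time_s": time; "joint_pos": joint angles; "qd": joint speeds; "effort": joint torques, N m; "ee_pos": TCP position; "ee_rot": TCP orientation; "force": force on the tool from outside, world axes, zero at the start; "ft_torque": the same for the moment, N m; "width": finger opening in m.
Only numpy, scipy, OpenCV 4.12 (cv2) and the standard library are available. Lean on these libraries where they do the work, as an engineer would, in place of code of your own. Each camera call takes 0.05 s, during which the arm holds its last target.

## Working session

There is one attempt and no reset: what is moved stays moved. The work goes in short steps, Python scripts to look and compute and a tool call to move; the robot and the scene stay as the last step left them, time stands still between calls to the robot, and variables do not carry over. Pictures are saved under pics/ and viewed, and the job is handed in when it is done.

Besides the shell and the picture viewer there is one more tool, called after "Request:" by a JSON object that holds its "method" and its "body". jog_arm: Moves the arm, as the interface text tells. Its arguments: {"type":"object","properties":{"targets":{"type":"array"}},"required":["targets"]}

```bash
mkdir -p pics; ls
python3 - <<'E'
from station import env, snapshot
import cv2
s=env.sense(); print({k:(v if not hasattr(v,'tolist') else v.tolist()) for k,v in s.items()})
for n in ["scene","top","wrist"]:
    d=snapshot(n); cv2.imwrite(f"pics/{n}0.png",d["color"]); print(n,{k:v for k,v in d.items() if k!="color"})
E
```

```text
pics
{'time_s': 0.0, 'joint_pos': [74.08420787633641, 7.241521284135869, -2.327942711187087, 80.52445759580415, 0.0015137262035202475, 89.99971513292671], 'qd': [0.07379177485292145, -0.04175351456323007, -0.03323452643103711, -0.030662456927105942, -0.10588678963256655, 0.01681514883391754], 'effort': [-0.00019940334823331796, -43.59176516532898, 35.292195081710815, 0.017244002083316445, -1.6720125017855025e-05, 5.294915972342551e-07], 'ee_pos': [0.1438437750695881, 0.5044682285322686, 0.23051389619107057], 'ee_rot': [-179.9060784163673, -0.0015141911352878343, 164.08449026166613], 'force': [-0.465869718031581, -0.33975928999112864, -0.28294317179132134], 'ft_torque': [0.028975965400607314, -0.05326108421728521, 0.044507561909074185], 'width': 0.08541346496023845}
scene {'fx': 477.1551380315887, 'fy': 477.1551380315887, 'cx': 319.01901088391367, 'cy': 237.74504388976936, 'position': array([-0.00350715, -0.56294638,  0.57893092]), 'attitude': array([-126.22947001,   -0.30521759,  -49.84737306])}
top {'fx': 527.8095292550662, 'fy': 527.8095292550662, 'cx': 320.2088785625536, 'cy': 238.72755206739623, 'position': array([ 0.41163593, -0.12564509,  1.0040766 ]), 'attitude': array([-173.61197627,   -0.34633439,  -90.21225118])}
wrist {'fx': 371.64829954431775, 'fy': 371.64829954431775, 'cx': 315.7911028703793, 'cy': 241.68589698425777, 'mount': array([[-6.99512166e-04, -9.62542476e-01, -2.71130029e-01,
         6.84289094e-02],
       [ 9.99999657e-01, -5.53210682e-04, -6.16026000e-04,
        -6.17180480e-04],
       [ 4.42959163e-04, -2.71130367e-01,  9.62542533e-01,
        -1.43166831e-01],
       [ 0.00000000e+00,  0.00000000e+00,  0.00000000e+00,
         1.00000000e+00]])}
```

View pics/scene0.png

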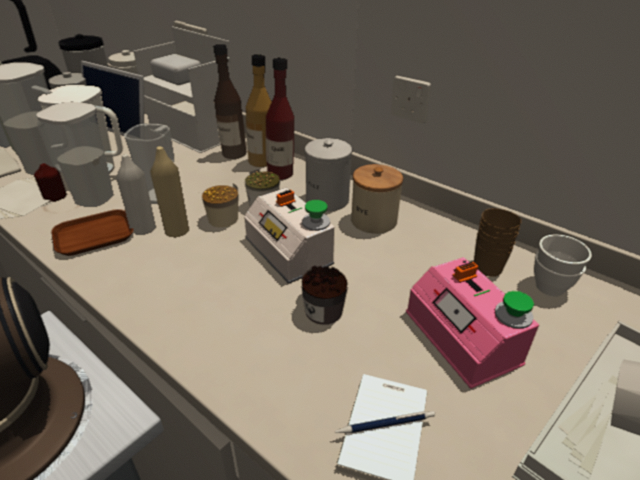

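View pics/top0.png

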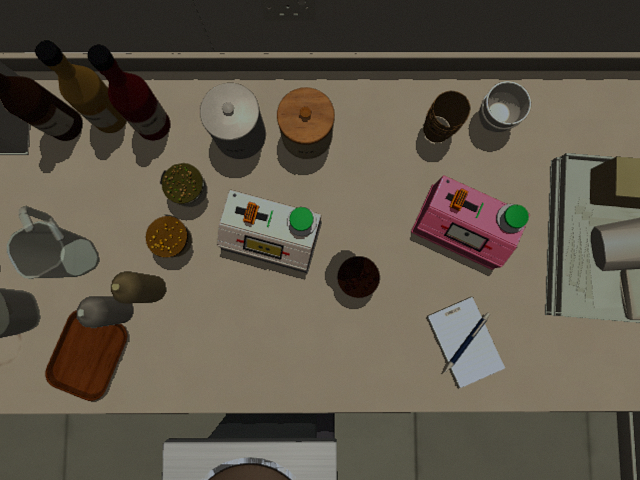

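View pics/wrist0.png

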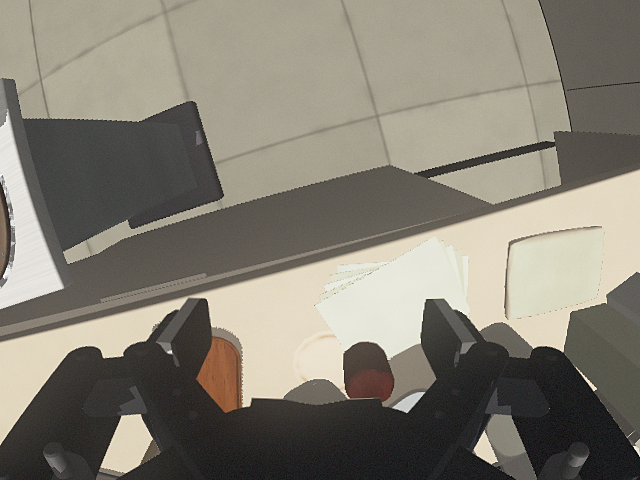

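Candidates: the white marker at top (268,232) / scene (290,235), and a pink look-alike at top (472,222) / scene (475,320). I choose the white one. Next I check it in close crops.

Run:
```python
import cv2
a=cv2.imread('pics/top0.png')[180:280,210:330]; cv2.imwrite('pics/topc.png',cv2.resize(a,(720,600),interpolation=cv2.INTER_CUBIC))
a=cv2.imread('pics/scene0.png')[180:280,235:345]; cv2.imwrite('pics/scenec.png',cv2.resize(a,(660,600),interpolation=cv2.INTER_CUBIC))
```

```text
(no output)
```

View pics/topc.png

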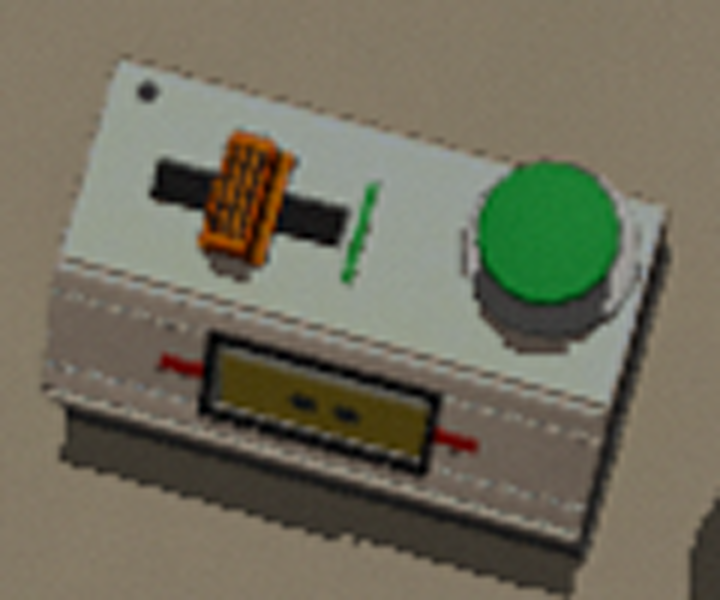

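View pics/scenec.png

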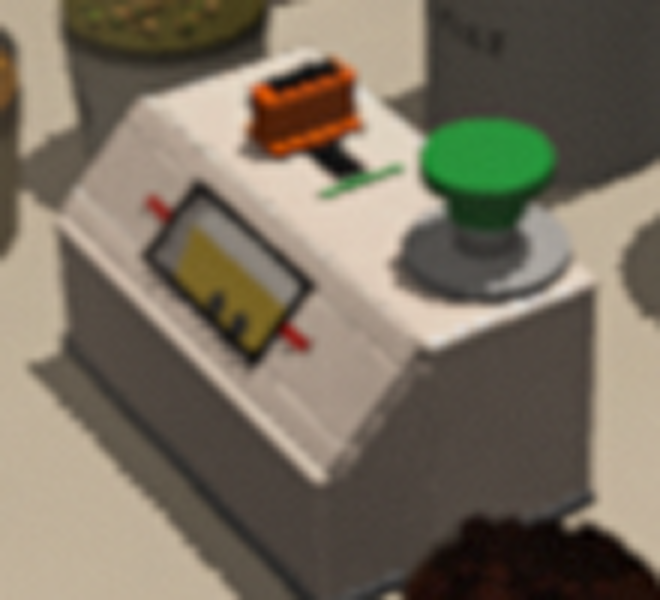

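```bash
cat > h.py <<'E'
import numpy as np
from scipy.spatial.transform import Rotation as R
C={'top':dict(f=527.8095,c=(320.2089,238.7276),p=np.array([0.41163593,-0.12564509,1.0040766]),a=[-173.61197627,-0.34633439,-90.21225118]),
'scene':dict(f=477.15514,c=(319.019,237.745),p=np.array([-0.00350715,-0.56294638,0.57893092]),a=[-126.22947001,-0.30521759,-49.84737306])}
def ray(n,uv):
    c=C[n]; d=np.array([(uv[0]-c['c'][0])/c['f'],(uv[1]-c['c'][1])/c['f'],1.]); d=R.from_euler('xyz',c['a'],degrees=True).apply(d); return c['p'],d/np.linalg.norm(d)
def onz(n,uv,z):
    p,d=ray(n,uv); return p+d*(z-p[2])/d[2]
def tri(uvt,uvs):
    A=np.zeros((3,3));b=np.zeros(3);L=[ray('top',uvt),ray('scene',uvs)]
    for p,d in L:
        M=np.eye(3)-np.outer(d,d);A+=M;b+=M@p
    x=np.linalg.solve(A,b); return x,[np.linalg.norm((np.eye(3)-np.outer(d,d))@(x-p)) for p,d in L]
def proj(n,X):
    c=C[n]; q=R.from_euler('xyz',c['a'],degrees=True).inv().apply(np.array(X)-c['p']); return c['f']*q[:2]/q[2]+np.array(c['c'])
E
python3 - <<'E'
from h import *
t=lambda x,y:(x/6+210-.42,y/6+180-.42)
s=lambda x,y:(x/6+235-.42,y/6+180-.42)
c=[onz('top',t(*k),.088) for k in [(122,62),(663,208),(605,408),(62,262)]]
for k in c: print(k)
print('yaw',[np.degrees(np.arctan2(*(a-b)[[1,0]])) for a,b in [(c[0],c[1]),(c[3],c[2])]],np.linalg.norm(c[0]-c[1]),np.linalg.norm(c[0]-c[3]))
print('backright tri',tri(t(663,208),s(595,285)), 'frontright', tri(t(605,408),s(425,348)))
print('frontleft',tri(t(62,262),s(148,100)))
print('cap',tri(t(550,232),s(487,155)))
print('tab',tri(t(243,190),s(305,88)), onz('top',t(243,190),.1095))
for n,u in [('cupa',(183,180)),('cupb',(166,232)),('cupc',(358,273))]: print(n,onz('top',u,.08))
E
```

```text
[0.60125154 0.02730234 0.088     ]
[ 0.557425   -0.13149635  0.088     ]
[ 0.4987026  -0.11443077  0.088     ]
[0.54197277 0.04387825 0.088     ]
yaw [np.float64(74.57113157802796), np.float64(74.71288766895823)] 0.16473551201066608 0.06155268827383623
backright tri (array([ 0.55686999, -0.13041041,  0.08501833]), [np.float64(0.001500820818810356), np.float64(0.0015008208188103528)]) frontright (array([ 0.4980772 , -0.11359171,  0.0861069 ]), [np.float64(0.0011444771789896225), np.float64(0.001144477178989722)])
frontleft (array([0.54078467, 0.04500421, 0.08790223]), [np.float64(0.0016343473245709306), np.float64(0.001634347324571007)])
cap (array([ 0.54393537, -0.09849937,  0.12429586]), [np.float64(0.0014134827078167895), np.float64(0.001413482707816748)])
tab (array([ 0.55894276, -0.00972546,  0.10570076]), [np.float64(0.001694615933895017), np.float64(0.0016946159338950813)]) [ 0.55953388 -0.0113887   0.1095    ]
cupa [0.62106616 0.11238463 0.08      ]
cupb [0.52781705 0.13992749 0.08      ]
cupc [ 0.45452871 -0.19751794  0.08      ]
```

Confirmed: white body, orange tab, green button, yellow two-dot face. Marker yaw is about -15.4°, the cap about (0.544,-0.098,0.124), the tab about (0.559,-0.011). I lift first, then swing over.

Request:
{"method": "jog_arm", "body": {"targets": [{"linear":[0,0,-0.06],"twist":[0,0,0],"gripper":1},{"linear":[0,0,-0.06],"twist":[0,0,0],"gripper":1},{"linear":[0,0,0],"twist":[0,0,0],"gripper":1}]}}

```text
time_s: 0.52
ee_pos: [0.1443, 0.5061, 0.3561]
ee_rot: [179.5, -0.0, 164.1]
force: [0.3, -0.4, -0.5]
width: 0.0325
```

Request:
{"method": "jog_arm", "body": {"targets": [{"linear":[-0.0545,-0.0028,0],"twist":[0,0,0.104],"gripper":1},{"linear":[-0.0545,-0.0028,0],"twist":[0,0,0.104],"gripper":1},{"linear":[-0.0545,-0.0028,0],"twist":[0,0,0.104],"gripper":1},{"linear":[-0.0545,-0.0028,0],"twist":[0,0,0.104],"gripper":1},{"linear":[-0.0545,-0.0028,0],"twist":[0,0,0.104],"gripper":1},{"linear":[-0.0545,-0.0028,0],"twist":[0,0,0.104],"gripper":1},{"linear":[-0.0545,-0.0028,0],"twist":[0,0,0.104],"gripper":1},{"linear":[-0.0545,-0.0028,0],"twist":[0,0,0.104],"gripper":1}]}}

```text
time_s: 1.52
ee_pos: [0.4712, 0.2322, 0.3499]
ee_rot: [-179.9, -0.0, 116.2]
force: [0.3, 0.2, -0.3]
width: 0.0001
```

Request:
{"method": "jog_arm", "body": {"targets": [{"linear":[-0.0545,-0.0028,0],"twist":[0,0,0.104],"gripper":1},{"linear":[-0.0545,-0.0028,0],"twist":[0,0,0.104],"gripper":1},{"linear":[-0.0545,-0.0028,0],"twist":[0,0,0.104],"gripper":1},{"linear":[-0.0545,-0.0028,0],"twist":[0,0,0.104],"gripper":1},{"linear":[-0.0545,-0.0028,0],"twist":[0,0,0.104],"gripper":1},{"linear":[-0.0545,-0.0028,0],"twist":[0,0,0.104],"gripper":1},{"linear":[-0.0545,-0.0028,0],"twist":[0,0,0.104],"gripper":1},{"linear":[0,0,0],"twist":[0,0,0],"gripper":1},{"linear":[0,0,0],"twist":[0,0,0],"gripper":1}]}}

```text
time_s: 2.65
ee_pos: [0.5066, -0.1383, 0.3505]
ee_rot: [-179.9, -0.0, 74.7]
force: [-0.2, 0.2, 0.5]
width: 0.0001
```

Run:
```python
from h import *
print(tri((305,113),(377,172)),onz('top',(305,145),.1))
```

```text
(array([ 0.72910789, -0.10411424,  0.11752996]), [np.float64(0.0021868360502759893), np.float64(0.0021868360502760296)]) [ 0.67874132 -0.10535758  0.1       ]
```

Request:
{"method": "jog_arm", "body": {"targets": [{"linear":[0.0483,0.0256,0],"twist":[0,0,0],"gripper":1},{"linear":[0,0,0.06],"twist":[0,0,0],"gripper":1},{"linear":[0,0,0.06],"twist":[0,0,0],"gripper":1},{"linear":[0,0,0.04],"twist":[0,0,0],"gripper":1},{"linear":[0,0,0.02],"twist":[0,0,0],"gripper":1},{"linear":[0,0,0.0],"twist":[0,0,0],"gripper":1}]}}

```text
time_s: 3.4
ee_pos: [0.5432, -0.0967, 0.1694]
ee_rot: [-179.8, 0.0, 74.9]
force: [-0.1, -0.4, 0.3]
width: -0.0
```

Run:
```python
from station import env, snapshot
import cv2
s=env.sense();print(s['ee_pos'],s['force'])
d=snapshot('scene')['color'][100:300,215:415]; cv2.imwrite('pics/s1.png',cv2.resize(d,(600,600),interpolation=cv2.INTER_CUBIC))
```

```text
[ 0.54317929 -0.09666275  0.16938614] [-0.06800994 -0.38430324  0.32418864]
```

View pics/s1.png

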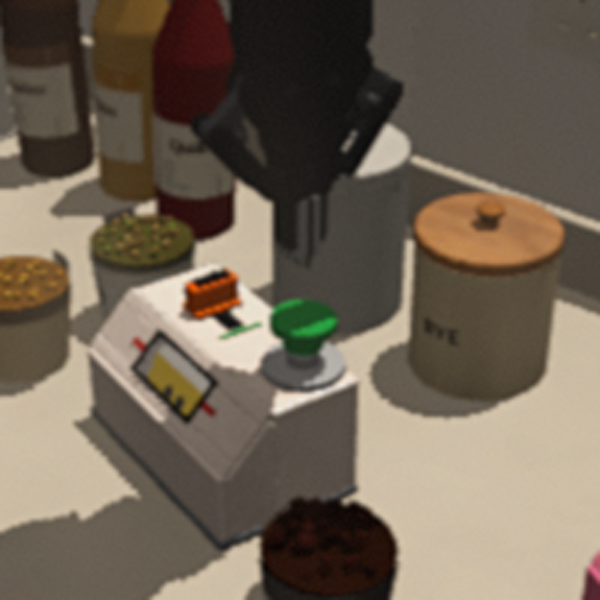

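The fingers stand over the green cap at (303,315), and the window shows yellow with two dots. I go down and feel for the cap.

Request:
{"method": "jog_arm", "body": {"targets": [{"linear":[0,0,0.036],"twist":[0,0,0],"gripper":1},{"linear":[0,0,0],"twist":[0,0,0],"gripper":1}]}}

```text
time_s: 3.7
ee_pos: [0.5434, -0.0977, 0.1345]
ee_rot: [-179.9, 0.0, 74.8]
force: [-0.4, -0.9, 0.7]
width: -0.0001
```

Request:
{"method": "jog_arm", "body": {"targets": [{"linear":[0,0,0.004],"twist":[0,0,0],"gripper":1},{"linear":[0,0,0],"twist":[0,0,0],"gripper":1}]}}

```text
time_s: 3.95
ee_pos: [0.5449, -0.0984, 0.1326]
ee_rot: [179.9, -0.0, 74.7]
force: [0.6, -0.2, -0.2]
width: -0.0002
```

Request:
{"method": "jog_arm", "body": {"targets": [{"linear":[0,0,0.003],"twist":[0,0,0],"gripper":1},{"linear":[0,0,0],"twist":[0,0,0],"gripper":1}]}}

```text
time_s: 4.2
ee_pos: [0.5443, -0.0985, 0.1284]
ee_rot: [180.0, -0.0, 74.7]
force: [0.2, 0.3, -0.7]
width: 0.0001
```

Request:
{"method": "jog_arm", "body": {"targets": [{"linear":[0,0,0.002],"twist":[0,0,0],"gripper":1},{"linear":[0,0,0],"twist":[0,0,0],"gripper":1}]}}

```text
time_s: 4.45
ee_pos: [0.5441, -0.0984, 0.1261]
ee_rot: [-180.0, 0.0, 74.7]
force: [0.2, 0.2, 0.6]
width: -0.0001
```

Request:
{"method": "jog_arm", "body": {"targets": [{"linear":[0,0,0.002],"twist":[0,0,0],"gripper":1},{"linear":[0,0,0],"twist":[0,0,0],"gripper":1}]}}

```text
time_s: 4.7
ee_pos: [0.5443, -0.0984, 0.1243]
ee_rot: [180.0, 0.0, 74.7]
force: [-0.2, 0.3, 0.7]
width: 0.0004
```

Request:
{"method": "jog_arm", "body": {"targets": [{"linear":[0,0,0.002],"twist":[0,0,0],"gripper":1},{"linear":[0,0,0],"twist":[0,0,0],"gripper":1}]}}

```text
time_s: 4.95
ee_pos: [0.5443, -0.0984, 0.1222]
ee_rot: [180.0, 0.0, 74.7]
force: [0.1, 0.1, 0.9]
width: 0.0001
```

Request:
{"method": "jog_arm", "body": {"targets": [{"linear":[0,0,0.002],"twist":[0,0,0],"gripper":1},{"linear":[0,0,0],"twist":[0,0,0],"gripper":1}]}}

```text
time_s: 5.2
ee_pos: [0.5443, -0.0985, 0.1203]
ee_rot: [180.0, 0.0, 74.7]
force: [-0.3, -0.3, 2.4]
width: -0.0
```

Request:
{"method": "jog_arm", "body": {"targets": [{"linear":[0,0,0.004],"twist":[0,0,0],"gripper":1},{"linear":[0,0,0.004],"twist":[0,0,0],"gripper":1},{"linear":[0,0,0.004],"twist":[0,0,0],"gripper":1},{"linear":[0,0,0],"twist":[0,0,0],"gripper":1}]}}

```text
time_s: 5.7
ee_pos: [0.5444, -0.0984, 0.1087]
ee_rot: [180.0, -0.0, 74.7]
force: [-2.3, -0.8, 8.4]
width: -0.0001
```

Request:
{"method": "jog_arm", "body": {"targets": [{"linear":[0,0,0.002],"twist":[0,0,0],"gripper":1},{"linear":[0,0,0],"twist":[0,0,0],"gripper":1}]}}

```text
time_s: 5.95
ee_pos: [0.5445, -0.0985, 0.1075]
ee_rot: [179.9, -0.0, 74.7]
force: [-2.5, 0.5, 12.2]
width: -0.0001
```

Request:
{"method": "jog_arm", "body": {"targets": [{"linear":[0,0,0.0015],"twist":[0,0,0],"gripper":1},{"linear":[0,0,0],"twist":[0,0,0],"gripper":1}]}}

```text
time_s: 6.2
ee_pos: [0.5445, -0.0985, 0.1066]
ee_rot: [179.9, -0.0, 74.7]
force: [-5.2, 0.7, 17.5]
width: 0.0002
```

Force has climbed on the buffer to 17 N, so the stroke is full. I release and look.

Request:
{"method": "jog_arm", "body": {"targets": [{"linear":[0,0,-0.012],"twist":[0,0,0],"gripper":1},{"linear":[0,0,-0.012],"twist":[0,0,0],"gripper":1},{"linear":[0,0,0],"twist":[0,0,0],"gripper":1},{"linear":[0,0,0],"twist":[0,0,0],"gripper":1}]}}

```text
time_s: 6.7
ee_pos: [0.5439, -0.0983, 0.1281]
ee_rot: [-179.9, 0.0, 74.7]
force: [-0.3, 0.8, -0.1]
width: 0.0
```

```bash
cat > look.py <<'E'
from station import env, snapshot
import cv2,sys
s=env.sense();print(s['ee_pos'],s['force'])
d=snapshot('scene')['color'][150:290,225:365]; a=cv2.resize(d,(600,600),interpolation=cv2.INTER_CUBIC)
cv2.imwrite(f'pics/{sys.argv[1]}.png',a)
E
python3 look.py s2
```

```text
[ 0.54389321 -0.09830839  0.12807579] [-0.28518017  0.78399026 -0.071817  ]
```

View pics/s2.png

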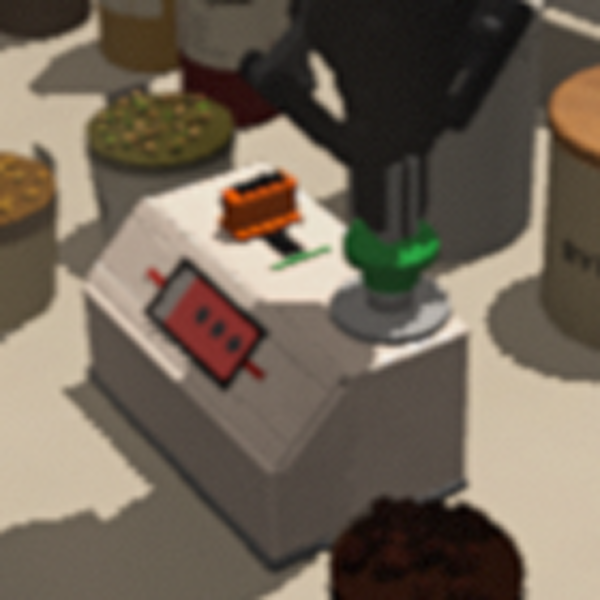

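Red with three dots is centred in the window at (213,325); the drum had started between faces. Two more strokes, one at a time.

Request:
{"method": "jog_arm", "body": {"targets": [{"linear":[0,0,0.008],"twist":[0,0,0],"gripper":1},{"linear":[0,0,0.006],"twist":[0,0,0],"gripper":1},{"linear":[0,0,0.005],"twist":[0,0,0],"gripper":1},{"linear":[0,0,0.003],"twist":[0,0,0],"gripper":1},{"linear":[0,0,0],"twist":[0,0,0],"gripper":1}]}}

```text
time_s: 7.38
ee_pos: [0.5445, -0.0984, 0.1079]
ee_rot: [179.9, -0.0, 74.7]
force: [-2.2, 0.7, 11.7]
width: 0.0002
```

Request:
{"method": "jog_arm", "body": {"targets": [{"linear":[0,0,0.0015],"twist":[0,0,0],"gripper":1},{"linear":[0,0,0],"twist":[0,0,0],"gripper":1}]}}

```text
time_s: 7.62
ee_pos: [0.5446, -0.0985, 0.107]
ee_rot: [179.9, -0.0, 74.7]
force: [-4.2, 0.8, 14.7]
width: -0.0001
```

Request:
{"method": "jog_arm", "body": {"targets": [{"linear":[0,0,-0.012],"twist":[0,0,0],"gripper":1},{"linear":[0,0,-0.012],"twist":[0,0,0],"gripper":1},{"linear":[0,0,0],"twist":[0,0,0],"gripper":1},{"linear":[0,0,0],"twist":[0,0,0],"gripper":1}]}}

```text
time_s: 8.12
ee_pos: [0.5438, -0.0983, 0.1286]
ee_rot: [-179.9, 0.0, 74.7]
force: [-0.3, 0.4, -0.7]
width: 0.0
```

```bash
python3 look.py s3
```

```text
[ 0.54384599 -0.09833568  0.12860206] [-0.26703147  0.39058956 -0.73271978]
```

View pics/s3.png

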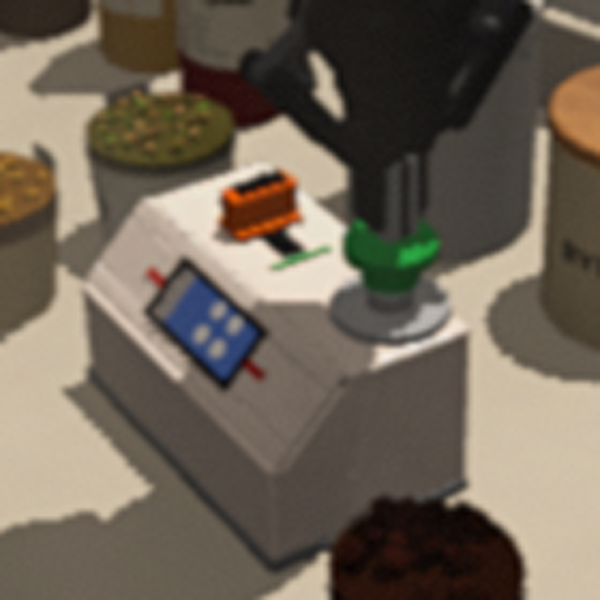

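The window shows blue with four dots. One more stroke.

Request:
{"method": "jog_arm", "body": {"targets": [{"linear":[0,0,0.008],"twist":[0,0,0],"gripper":1},{"linear":[0,0,0.006],"twist":[0,0,0],"gripper":1},{"linear":[0,0,0.005],"twist":[0,0,0],"gripper":1},{"linear":[0,0,0.003],"twist":[0,0,0],"gripper":1},{"linear":[0,0,0],"twist":[0,0,0],"gripper":1}]}}

```text
time_s: 8.8
ee_pos: [0.5445, -0.0985, 0.1082]
ee_rot: [179.9, -0.0, 74.7]
force: [-2.2, 0.7, 9.5]
width: -0.0003
```

Request:
{"method": "jog_arm", "body": {"targets": [{"linear":[0,0,0.0015],"twist":[0,0,0],"gripper":1},{"linear":[0,0,0],"twist":[0,0,0],"gripper":1}]}}

```text
time_s: 9.05
ee_pos: [0.5446, -0.0985, 0.1074]
ee_rot: [179.9, -0.0, 74.7]
force: [-2.9, 0.7, 13.9]
width: 0.0003
```

Request:
{"method": "jog_arm", "body": {"targets": [{"linear":[0,0,-0.012],"twist":[0,0,0],"gripper":1},{"linear":[0,0,-0.012],"twist":[0,0,0],"gripper":1},{"linear":[0,0,-0.02],"twist":[0,0,0],"gripper":1},{"linear":[0,0,0],"twist":[0,0,0],"gripper":1}]}}

```text
time_s: 9.55
ee_pos: [0.5449, -0.0985, 0.1509]
ee_rot: [179.9, -0.0, 74.7]
force: [0.3, -0.7, -0.8]
width: 0.0003
```

```bash
python3 look.py s4
```

```text
[ 0.54485698 -0.09851046  0.15092777] [ 0.32894955 -0.68732914 -0.84018899]
```

View pics/s4.png

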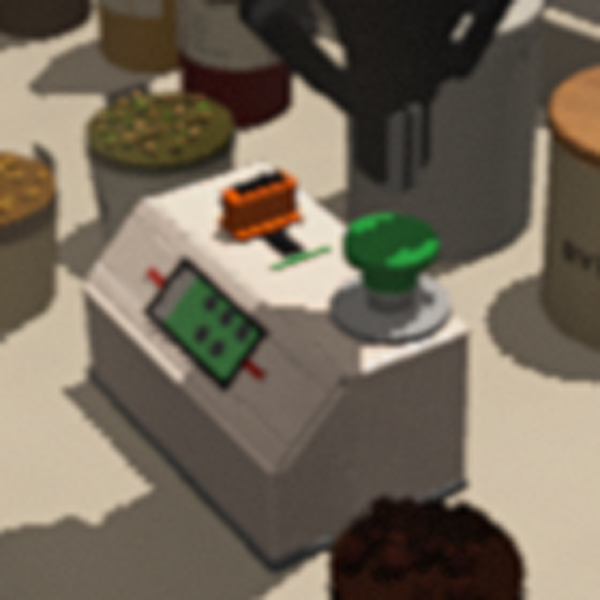

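Green with five dots is centred and the button is up. Now to the far side of the orange tab.

Request:
{"method": "jog_arm", "body": {"targets": [{"linear":[0.06,-0.0045,0],"twist":[0,0,0],"gripper":1},{"linear":[0.0585,-0.0045,0],"twist":[0,0,0],"gripper":1},{"linear":[0,0,0.0],"twist":[0,0,0],"gripper":1},{"linear":[0,0,0.03],"twist":[0,0,0],"gripper":1},{"linear":[0,0,0],"twist":[0,0,0],"gripper":1}]}}

```text
time_s: 10.22
ee_pos: [0.5646, 0.0177, 0.1169]
ee_rot: [-179.7, 0.1, 74.7]
force: [0.3, 0.2, -0.8]
width: -0.0002
```

```bash
python3 look.py s5
python3 - <<'E'
from station import snapshot
import cv2
a=snapshot('top')['color'][160:290,200:330];cv2.imwrite('pics/t5.png',cv2.resize(a,(600,600),interpolation=cv2.INTER_CUBIC))
E
```

```text
[0.56459904 0.01772271 0.11692975] [ 0.27286831  0.22877855 -0.81070694]
```

View pics/s5.png

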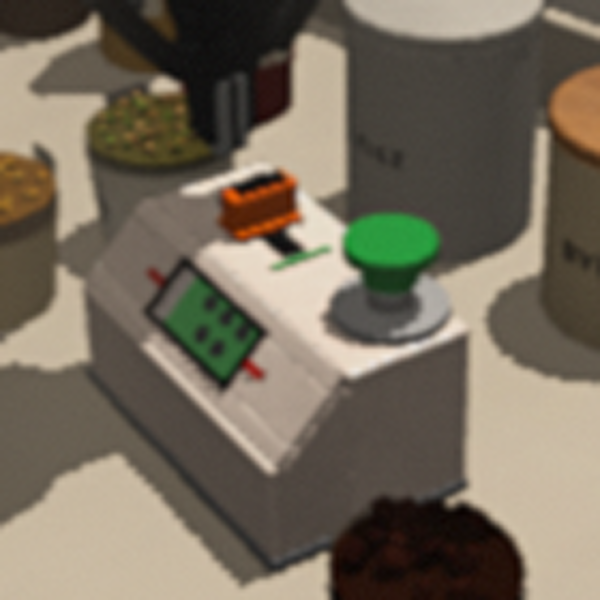

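View pics/t5.png

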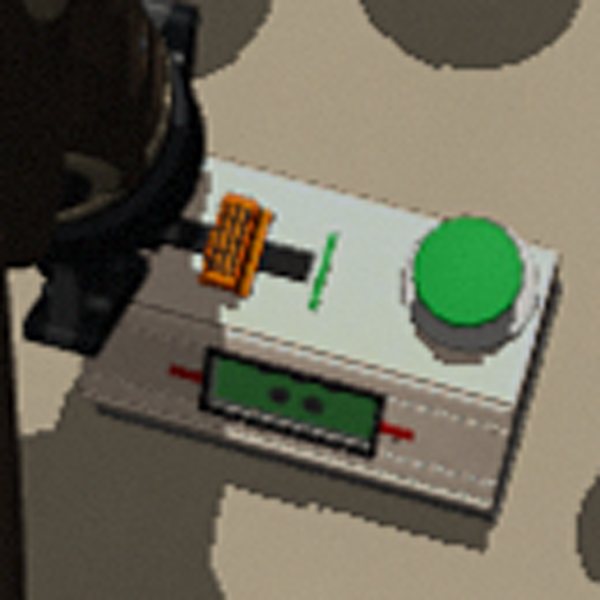

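Fingers stand just left of the tab, and the face is still green. I go down beside it.

Request:
{"method": "jog_arm", "body": {"targets": [{"linear":[0,0.002,0.012],"twist":[0,0,0],"gripper":1},{"linear":[0,0,0.007],"twist":[0,0,0],"gripper":1},{"linear":[0,0,0],"twist":[0,0,0],"gripper":1},{"linear":[0,0,0],"twist":[0,0,0],"gripper":1}]}}

```text
time_s: 10.82
ee_pos: [0.5688, 0.0177, 0.1009]
ee_rot: [180.0, 0.0, 74.7]
force: [0.0, -0.0, -0.1]
width: -0.0
```

Request:
{"method": "jog_arm", "body": {"targets": [{"linear":[-0.008,0,0],"twist":[0,0,0],"gripper":1},{"linear":[-0.003,0,0],"twist":[0,0,0],"gripper":1},{"linear":[0,0,0],"twist":[0,0,0],"gripper":1}]}}

```text
time_s: 11.2
ee_pos: [0.5658, 0.0067, 0.101]
ee_rot: [180.0, -0.0, 74.7]
force: [-0.0, -0.2, -0.9]
width: -0.0001
```

Request:
{"method": "jog_arm", "body": {"targets": [{"linear":[-0.004,0,0],"twist":[0,0,0],"gripper":1},{"linear":[-0.004,0,0],"twist":[0,0,0],"gripper":1},{"linear":[0,0,0],"twist":[0,0,0],"gripper":1}]}}

```text
time_s: 11.58
ee_pos: [0.5636, -0.0009, 0.1008]
ee_rot: [180.0, 0.0, 74.7]
force: [0.5, -0.3, -0.3]
width: 0.0
```

Request:
{"method": "jog_arm", "body": {"targets": [{"linear":[0,0,0.003],"twist":[0,0,0],"gripper":1},{"linear":[0,0,0],"twist":[0,0,0],"gripper":1}]}}

```text
time_s: 11.82
ee_pos: [0.5635, -0.0006, 0.0974]
ee_rot: [-180.0, 0.0, 74.7]
force: [-0.1, 0.3, 0.1]
width: 0.0002
```

Request:
{"method": "jog_arm", "body": {"targets": [{"linear":[-0.004,0,0],"twist":[0,0,0],"gripper":1},{"linear":[-0.004,0,0],"twist":[0,0,0],"gripper":1},{"linear":[0,0,0],"twist":[0,0,0],"gripper":1}]}}

```text
time_s: 12.2
ee_pos: [0.5614, -0.0087, 0.0977]
ee_rot: [-180.0, 0.0, 74.7]
force: [0.6, 1.0, 0.1]
width: 0.0002
```

```bash
python3 look.py s6
```

```text
[ 0.56142199 -0.00869153  0.09771929] [0.63508333 1.04948204 0.13223948]
```

View pics/s6.png

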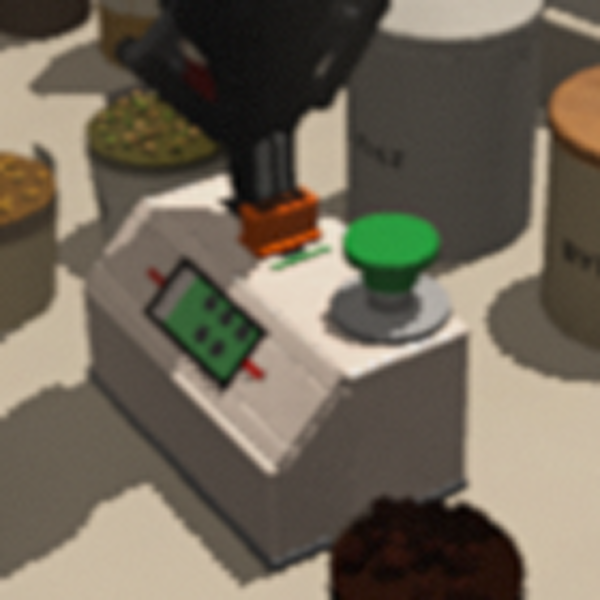

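The tab is moving ahead of the fingers, with the face still green. I keep pushing.

Request:
{"method": "jog_arm", "body": {"targets": [{"linear":[-0.003,0,0],"twist":[0,0,0],"gripper":1},{"linear":[-0.003,0,0],"twist":[0,0,0],"gripper":1},{"linear":[0,0,0],"twist":[0,0,0],"gripper":1}]}}

```text
time_s: 12.62
ee_pos: [0.5602, -0.0141, 0.098]
ee_rot: [180.0, -0.0, 74.7]
force: [0.4, 1.9, -0.2]
width: -0.0002
```

Request:
{"method": "jog_arm", "body": {"targets": [{"linear":[-0.003,0,0],"twist":[0,0,0],"gripper":1},{"linear":[0,0,0],"twist":[0,0,0],"gripper":1}]}}

```text
time_s: 12.88
ee_pos: [0.5601, -0.0143, 0.0981]
ee_rot: [180.0, -0.4, 74.8]
force: [3.2, 11.4, -0.8]
width: -0.0
```

Request:
{"method": "jog_arm", "body": {"targets": [{"linear":[-0.002,0,0],"twist":[0,0,0],"gripper":1},{"linear":[0,0,0],"twist":[0,0,0],"gripper":1}]}}

```text
time_s: 13.12
ee_pos: [0.5601, -0.0144, 0.0981]
ee_rot: [-180.0, -0.6, 74.9]
force: [3.8, 17.2, -1.6]
width: -0.0001
```

Request:
{"method": "jog_arm", "body": {"targets": [{"linear":[-0.002,0,0],"twist":[0,0,0],"gripper":1},{"linear":[0,0,0],"twist":[0,0,0],"gripper":1}]}}

```text
time_s: 13.38
ee_pos: [0.56, -0.0146, 0.0982]
ee_rot: [-180.0, -0.8, 74.9]
force: [5.5, 24.7, -1.9]
width: 0.0001
```

Hard stop at 25 N, well over the 5 N detent. I back off and look.

Request:
{"method": "jog_arm", "body": {"targets": [{"linear":[0.007,0,0],"twist":[0,0,0],"gripper":1},{"linear":[0.01,0,0],"twist":[0,0,0],"gripper":1},{"linear":[0.01,0,-0.03],"twist":[0,0,0],"gripper":1},{"linear":[0.03,0,-0.05],"twist":[0,0,0],"gripper":1},{"linear":[0.03,0,-0.05],"twist":[0,0,0],"gripper":1},{"linear":[0,0,0],"twist":[0,0,0],"gripper":1}]}}

```text
time_s: 14.12
ee_pos: [0.5834, 0.0646, 0.2322]
ee_rot: [179.6, -0.1, 74.8]
force: [0.1, 0.0, -1.6]
width: 0.0003
```

```bash
python3 look.py s7
python3 - <<'E'
from station import snapshot
import cv2
b=snapshot('top')['color'];cv2.imwrite('pics/t7full.png',b)
a=b[180:280,210:330];cv2.imwrite('pics/t7.png',cv2.resize(a,(720,600),interpolation=cv2.INTER_CUBIC))
E
```

```text
[0.58343186 0.06464416 0.23218246] [ 0.12860493  0.00921087 -1.58048361]
```

View pics/s7.png

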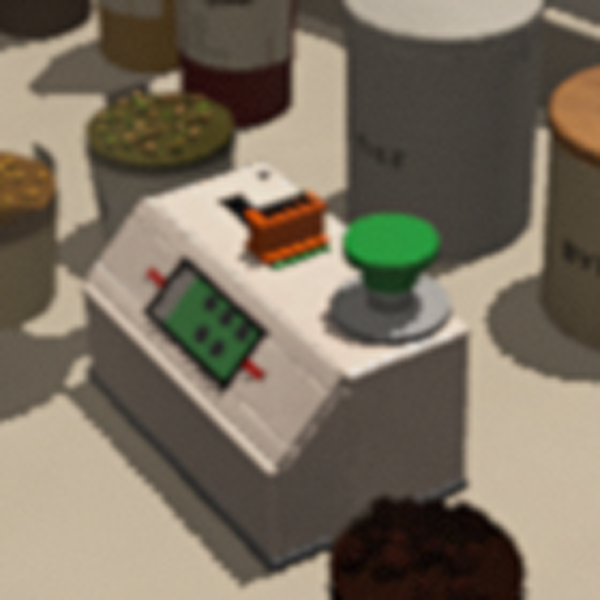

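View pics/t7.png

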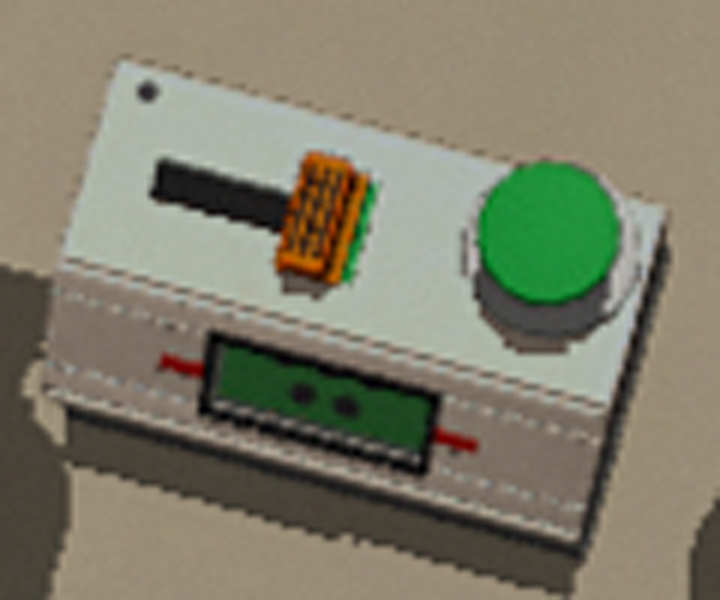

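View pics/t7full.png

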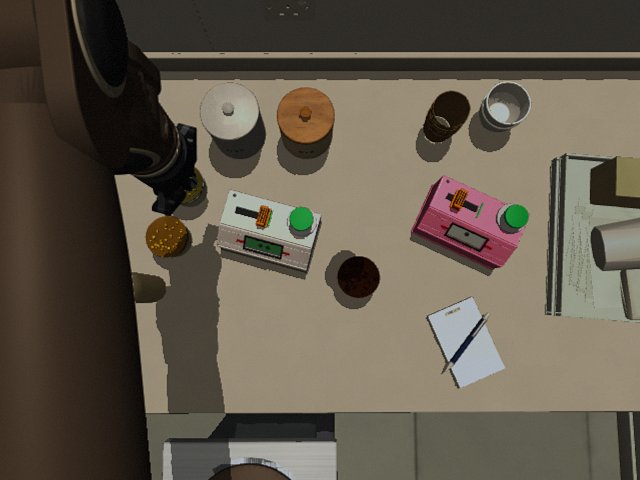

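The tab has moved about 22 mm, covers the right end of the slot and stands against the green home mark at crop (360,230). The face is still green, the button is up, the cups are where they were and the arm is clear.

Run:
```python
from station import env
print(env.sense()['time_s']); print(env.sign_off())
```

```text
14.225
the job is handed in; nothing more can be done
None
```

I dated the white marker to the green five-dot face, pushed the lock slide home, and handed the job in at 14.2 s; no verdict was reported.

- **Stepping:** The drum started between faces at yellow. Three full strokes took it to red, then blue, then green five dots. Each stroke peaked at 14–17.5 N and was fully released.
- **Lock slide:** I pushed the orange slide until it hit its end stop, at about 25 N, well past the roughly 5 N detent and under the 40 N limit.
- **Last pictures:** The green face with five dots is centred in the window and the button is up. The tab has moved about 22 mm to the home mark at the slot's end. The three cups show no movement, and the gripper is clear at z = 0.23 m.
- **Not measured directly:** The joint values cannot be read. "Home" rests on the hard stop and the pictures, and I saw no separate force drop for the click. No check failed.

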